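Fold back the hob cover

TASK

Uncover the front burner: put a fingertip under the front edge of the hob cover's front leaf, swing the leaf up over its hinge and push it all the way down until it lies flat on top of the rear leaf. Do it with pushing fingers only, without gripping the leaf, and ease it over gently rather than flinging it or pressing hard. Do not turn the gas knobs, leave the pan and the bottles and jars where they stand, and finish clear of everything.

Things in the scene. Friction and masses are not known exactly. Their poses are not given: they have to be found in the camera images.
- hob: Two-burner gas hob, fixed: metal tray 290 x 520 x 8 mm. Origin: centre of its underside, on the worktop; z up, y from the front (-y, the knob side) to the rear, x along the 290 mm side. Cast-iron pan supports carry the cover: tops 52 mm above the worktop, 250 mm wide in x, the front one from y = -112 to +46 mm, the rear one from y = 54 to 212 mm.
- cover_rear: Rear leaf of the two-leaf bamboo hob cover, clipped to the hob, immovable: 280 mm in x, 200 mm in y, 12 mm thick. Origin: middle of the hinge line, level with its top face, 64 mm above the worktop, at hob x = 0, y = 50 mm; axes as the hob's. The hinge line runs along x; the rear leaf lies to +y of it, the front leaf, of the same size, to -y when shut.
- cover_leaf (a joint): Angle of the cover's front leaf, rad: 0 = shut, flat on the front pan support; 1.57 = upright; 3.14 (stop) = folded over, flat on the rear leaf. Starts at 0 to 0.35. The leaf weighs 0.35 to 0.47 kg; stiff friction hinges keep it at any angle: about 5 N square to it at its free edge swings it up, less and less towards upright and beyond (0.5 N at the end) swings it on over and down.
- leaf_edge (a point): Middle of the front leaf's free edge, on its lower face as shut (the face to push all the way; it looks up once folded over). 200 mm from the hinge line; moves with the leaf. When shut it is 52 mm above the worktop and overhangs the pan support by 38 mm, with 44 mm of free space down to the tray.
- knob_near (a joint): Turn of the black gas knob at the front of the hob at hob x = -75 mm, y = -215 mm, in rad: 0 = off, grows clockwise. Knob 36 mm across, its top 34 mm above the worktop. It turns easily.
- knob_far (a joint): Turn of the other black gas knob, at hob x = +75 mm, y = -215 mm; the same knob.
- saucepan: Lidded steel saucepan standing beside the hob on its +x side, loose: 144 mm across, 130 mm high over the lid's knob, with a black handle that reaches 235 mm from the centre towards its own -y. Origin at the centre of its base.
- pepper_mill: Dark wooden pepper mill standing behind the hob (hob +y), loose: 56 mm across, 174 mm high. Origin at the centre of its base, z along its height.
- oil_bottle: Green glass oil bottle with a black cap standing behind the hob, loose: 60 mm across, 200 mm high. Origin at the centre of its base, z along its height.
- salt_jar: Low white salt jar with a wooden lid standing beside the hob on its +x side, nearer its front than the saucepan, loose: 60 mm across, 65 mm high. Origin at the centre of its base, z along its height.
There are look-alikes about, which are no part of the job. Of the things shaped like the oil_bottle, the green one is meant. Several things have the shape of the salt_jar; the one meant has the colours described above.

How it is judged (in metres and radians):
On the way:
1. the front leaf has been swung up to nearly upright (value of joint cover_leaf above 1.2 rad), for 0.1 s.
At the end, for the whole second after the job is handed in: The front leaf lies flat on the rear leaf (within about 0.08 rad, 5 degrees, of its stop) and is at rest; both gas knobs are still off (turned less than 0.15 rad); saucepan, pepper mill, oil bottle and salt jar stand upright within 30 mm of where they were (value of joint cover_leaf above 3.06 rad and velocity of joint cover_leaf between -0.05 and 0.05 rad/s and value of joint each of knob_near, knob_far below 0.15 rad and distance of each of saucepan, pepper_mill, oil_bottle, salt_jar from where it was at the start of the episode below 0.03 m and angle between each of saucepan, pepper_mill, oil_bottle, salt_jar's own z axis and vertical below 0.2 rad); the robot touches nothing.
It fails at once if the leaf was flung over or slammed (faster than 3 rad/s) (velocity of joint cover_leaf above 3 rad/s or velocity of joint cover_leaf below -3 rad/s).
It fails at once if the leaf was gripped, or the cover or hob was pressed with more than 30 N (contact force between any of the fingers, the arm and hob above 30 N).
It fails at once if a gas knob was turned (value of joint any of knob_near, knob_far above 0.15 rad).
It fails at once if the saucepan, pepper mill, oil bottle or salt jar was shifted, lifted or tipped (distance of any of saucepan, pepper_mill, oil_bottle, salt_jar from where it was at the start of the episode above 0.03 m or angle between any of saucepan, pepper_mill, oil_bottle, salt_jar's own z axis and vertical above 0.2 rad).
It also fails if it takes over 51 s, if anything falls off the work surface, if the arm or the gripper's body presses on something with over 40 N, if the wrist force passes 120 N, or if a joint passes its speed limit or range.

ROBOT

A 6-joint arm with a two-finger parallel gripper is mounted at the origin on the work surface. World frame = base frame: x ahead of the robot, y to its left, z up, the work surface at z = 0. Lengths are in m, angles in degrees, forces in N, time in s.
With the tool pointing down it reaches from about 0.375 to 0.9 m from the base axis. Payload 3.1 kg.
Tool frame: the origin (TCP) lies between the finger pads; the fingertips stand 11 mm ahead of it and the grasp point (between the pads) lies 8 mm behind it; z points along the fingers, y is the direction in which the jaws open and shut (so a half turn about z gives the same grasp; the last joint's range is limited). The gripper opens to 87 mm and grips with 3 to 60 N. Pads are 19 mm wide; open, the fingers measure 117 mm over their backs; the gripper's body (75 mm by 190 mm) begins 51 mm behind the grasp point.
Start: joints at [-83.279, 30.224, 82.088, -0, 67.689, -10.227], TCP at [0.182, -0.598, 0.234] pointing down, gripper open.
Joint ranges: [-176.69, 176.69], [-43.24, 126.21], [12.49, 139.97], [-82, 262], [0, 151.66], [-163.58, 163.58]. Speed limits (degrees/s): [159.86, 159.86, 180, 180, 180, 180].

INTERFACE

Orientations are given as a 3x3 rotation matrix whose columns are the frame's x, y, z axes.
In Python, from rig import bot, vision gives the robot as it stands. The module is installed in compiled form; this text tells all that it offers.
- The arm moves only by the tool jog_arm, never from a script. Its argument "rows" is a list of rows, each an object with "dp": the shift along the tool's x, y, z in mm, a list of three; "turn": the turn, a rotation vector about the tool's x, y, z in degrees, a list of three; "grip": the opening, from 0 (shut) to 1 (fully open). A call has 1 to 10 rows; each row is the pose to reach, as a shift and turn from the pose commanded when the call began, along the tool's axes at that moment; what a row does not reach only later rows make up. A row lasts 1/10 s, in which the tool goes at most 50 mm and 8.59 degrees, less where a joint would pass 70% of its speed; a pose out of reach is approached as far as the arm can. A call with a gripper value outside its range is refused whole. The fingers move at their own pace and stop on an object; the grip force is fixed at half the most. Time passes only in rows, so rows that repeat a pose let the fingers close. It gives the time, the measured TCP pose, the force and the opening at its end, in the units of the state.
- bot.read_state(): the state, without advancing time (a new reading comes with each control period).
- vision.capture(name): name is "scene" or "top" or "wrist"; returns (picture, depth): 480x640x3 uint8, red, green, blue; 480x640 float32, m along the optical axis (not along the pixel's ray), 0 where there is no reading.
- vision.camera_info(name): a dict with "vertical_fov" (degrees; the focal length in pixels is half the picture's height over the tangent of half this angle, whatever the lens; pixels are square), "cx", "cy" (the principal point, pixels), "position" and "rotation" of the camera in the world. Camera axes: x right, y down, z forward; pixel columns grow to the right and rows downward; lengths in m; the calibration is good to about 2 mm. A picture is of the moment at which its call begins: read the wrist's pose just before it. camera_info takes no time and is no camera call; for the wrist camera it gives the pose at the moment of the call.
- bot.hand_in(): hands the job in, once; it reports no verdict.
The state is a dict: "time_s": time; "joint_positions": joint angles; "qvel": joint speeds; "tau": joint torques, N m; "position": TCP position; "tcp_rot": TCP orientation; "force": force on the tool from outside, world axes, zero at the start; "moment": the same for the moment, N m; "opening": opening from 0.0 (shut) to 1.0 (fully open).
Only numpy, scipy, OpenCV 4.12 (cv2) and the standard library are available. Lean on these libraries where they do the work, as an engineer would, in place of code of your own. Each camera call takes 0.05 s, during which the arm holds its last target.

## Working session

There is one attempt and no reset: what is moved stays moved. The work goes in short steps, Python scripts to look and compute and a tool call to move; the robot and the scene stay as the last step left them, time stands still between calls to the robot, and variables do not carry over. Pictures are saved under pics/ and viewed, and the job is handed in when it is done.

Besides the shell and the picture viewer there is one more tool, called after "Emit:" as name(argument=value, ...) on one line, values as JSON. jog_arm: Moves the arm, as the interface text tells. Its arguments: {"type":"object","properties":{"rows":{"type":"array"}},"required":["rows"]}

```bash
mkdir -p pics; python3 - <<'E'
from rig import bot, vision
import cv2, numpy as np
for n in ["scene","top"]:
    p,d=vision.capture(n); cv2.imwrite(f"pics/{n}0.png",p[:,:,::-1]); np.save(f"pics/{n}0.npy",d); np.save(f"pics/{n}0rgb.npy",p)
    print(n,vision.camera_info(n))
print(bot.read_state())
E
```

```text
scene {'vertical_fov': 42.67095318422371, 'cx': 322.92977352131123, 'cy': 241.28498550889378, 'position': array([ 1.38573282, -0.33746091,  0.75940315]), 'rotation': array([[ 0.40398807,  0.5635489 , -0.72055969],
       [ 0.9145462 , -0.2316233 ,  0.33159598],
       [ 0.01997214, -0.79294595, -0.60896456]])}
top {'vertical_fov': 57.402661573639044, 'cx': 312.9384761235317, 'cy': 240.80081878029245, 'position': array([0.48244786, 0.04462082, 0.93738059]), 'rotation': array([[-0.02676632, -0.9921997 ,  0.12175109],
       [-0.99962434,  0.02728478,  0.00259286],
       [-0.00589459, -0.12163595, -0.99255728]])}
{'time_s': 0.1, 'joint_positions': array([-8.32795354e+01,  3.02741793e+01,  8.21494531e+01, -2.71934421e-03,
        6.76890830e+01, -1.02293142e+01]), 'qvel': array([-0.02266016, -0.1158136 , -0.024235  ,  0.03707982, -0.077528  ,
       -0.04927081]), 'tau': array([-2.71358631e-04, -4.40984130e+01, -1.77150160e+01,  6.35361951e-02,
        5.33621642e-02, -3.88700937e-05]), 'position': array([ 0.18212651, -0.59720359,  0.23266141]), 'tcp_rot': array([[ 9.56555436e-01,  2.91550378e-01, -2.73825473e-04],
       [ 2.91550346e-01, -9.56553500e-01,  1.94859791e-03],
       [ 3.06185741e-04, -1.94377583e-03, -9.99998064e-01]]), 'force': array([ 0.46824929,  0.30845915, -0.61726702]), 'moment': array([-0.0077732 ,  0.03463916, -0.0088702 ]), 'opening': 0.9990557121718342}
```

View pics/scene0.png

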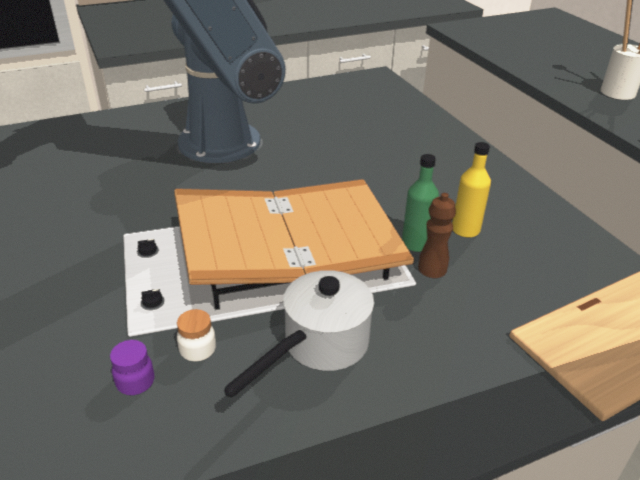

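View pics/top0.png

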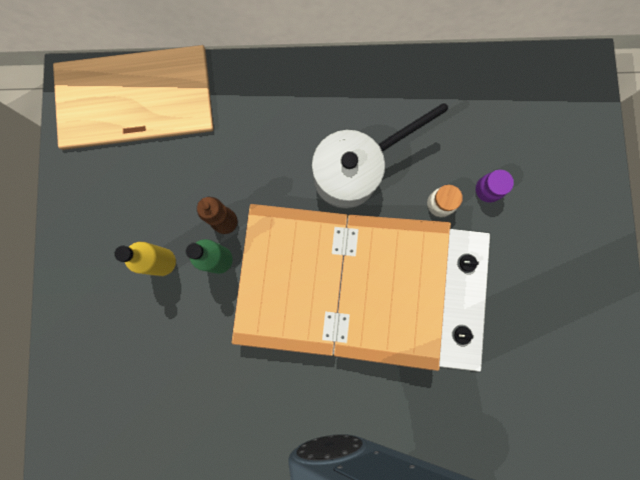

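The top view shows the hob with its front (knobs at about (468,263) and (462,335)) to the right, which is world -y. The hinge runs at x≈340. The green bottle (208,257) is the one meant, as the other (150,260) is yellow. The white jar with the wooden lid (445,200) is the salt jar, as the other (495,186) is purple. Next I'll measure the geometry from depth.

```bash
cat > h.py <<'E'
import numpy as np
from rig import bot, vision
def cloud(n,d):
    i=vision.camera_info(n); f=240/np.tan(np.radians(i["vertical_fov"]/2))
    v,u=np.mgrid[0:480,0:640]
    c=np.stack([(u-i["cx"])/f*d,(v-i["cy"])/f*d,d],-1)
    P=c@i["rotation"].T+i["position"]; P[d<=0]=np.nan
    return P
def proj(n,p):
    i=vision.camera_info(n); f=240/np.tan(np.radians(i["vertical_fov"]/2))
    c=(np.asarray(p)-i["position"])@i["rotation"]
    return c[...,0]/c[...,2]*f+i["cx"],c[...,1]/c[...,2]*f+i["cy"]
E
python3 - <<'E'
from h import *
import cv2
d=np.load("pics/top0.npy"); P=cloud("top",d); rgb=np.load("pics/top0rgb.npy")
for u,v in [(600,400),(485,300),(468,263),(462,335),(255,280),(295,230),(300,330),(330,280),(355,280),(400,230),(400,340),(440,290),(349,160),(445,200),(438,107),(208,205),(195,250),(125,253)]:
    print((u,v),np.round(P[v,u],4))
hsv=cv2.cvtColor(rgb,cv2.COLOR_RGB2HSV)
m=((hsv[...,0]>8)&(hsv[...,0]<22)&(hsv[...,1]>100)&(P[...,2]>0.04)&(P[...,2]<.2)).astype(np.uint8)
n,l,s,_=cv2.connectedComponentsWithStats(m); k=1+np.argmax(s[1:,4]); print(s[k])
Q=P[l==k]
print("bbox",Q.min(0),Q.max(0))
# planes for rear/front
for nm,(a,b,c,e) in dict(rear=(265,325,230,330),front=(355,430,235,345)).items():
    q=P[c:e,a:b].reshape(-1,3); A=np.c_[q[:,:2],np.ones(len(q))]; w,r,*_=np.linalg.lstsq(A,q[:,2],rcond=None); print(nm,w,np.sqrt(r/len(q)))
# metal tray
m2=((hsv[...,1]<40)&(hsv[...,2]>150)&(P[...,2]<.03)&(P[...,2]>-.01)).astype(np.uint8)
n,l,s,_=cv2.connectedComponentsWithStats(m2); k=1+np.argmax(s[1:,4]); Q=P[l==k]; r=cv2.minAreaRect((Q[:,:2]*1000).astype(np.float32)); print(s[k],r,cv2.boxPoints(r),np.median(Q[:,2]))
m3=((hsv[...,2]<40)&(P[...,2]>.02)&(P[...,2]<.045)).astype(np.uint8)
n,l,s,_=cv2.connectedComponentsWithStats(m3)
for k in range(1,n):
    if s[k,4]>60: print(s[k],P[l==k].mean(0), np.ptp(P[l==k],axis=0))
E
```

```text
(600, 400) [ 0.251  -0.5356 -0.0029]
(485, 300) [ 0.4612 -0.3154 -0.0057]
(468, 263) [ 0.5384 -0.2708  0.0345]
(462, 335) [ 0.3938 -0.2477  0.0372]
(255, 280) [0.5143 0.1642 0.0631]
(295, 230) [0.6128 0.0825 0.062 ]
(300, 330) [0.4142 0.077  0.0633]
(330, 280) [0.5102 0.0152 0.0669]
(355, 280) [ 0.5087 -0.0337  0.0723]
(400, 230) [ 0.604  -0.125   0.0827]
(400, 340) [ 0.3922 -0.1138  0.0849]
(440, 290) [ 0.4846 -0.1913  0.1002]
(349, 160) [ 0.7348 -0.026   0.1275]
(445, 200) [ 0.6656 -0.223   0.0636]
(438, 107) [ 0.8485 -0.2108  0.0971]
(208, 205) [0.6457 0.2317 0.1717]
(195, 250) [0.5626 0.2463 0.2009]
(125, 253) [0.561  0.366  0.1983]
[  334   215   116   155 14299]
bbox [ 0.33884531 -0.21725332  0.05961568] [0.64027255 0.0119927  0.10398738]
 ** On entry to DLASCL parameter number  4 had an illegal value
 ** On entry to DLASCL parameter number  4 had an illegal valueTraceback (most recent call last):
  File "<stdin>", line 13, in <module>
    x, resids, rank, s = _umath_linalg.lstsq(a, b, rcond,
                         ~~~~~~~~~~~~~~~~~~~^^^^^^^^^^^^^
                                             signature=signature)
                                             ^^^^^^^^^^^^^^^^^^^^
    raise LinAlgError("SVD did not converge in Linear Least Squares")
numpy.linalg.LinAlgError: SVD did not converge in Linear Least Squares
```

```bash
python3 - <<'E'
from h import *
import cv2
d=np.load("pics/top0.npy"); P=cloud("top",d); rgb=np.load("pics/top0rgb.npy")
hsv=cv2.cvtColor(rgb,cv2.COLOR_RGB2HSV)
for nm,(a,b,c,e) in dict(rear=(265,320,230,325),front=(360,430,235,345)).items():
    q=P[c:e,a:b].reshape(-1,3); q=q[~np.isnan(q[:,0])]; A=np.c_[q[:,:2],np.ones(len(q))]; w,r,*_=np.linalg.lstsq(A,q[:,2],rcond=None); print(nm,w,np.sqrt(r/len(q)),"slope dir",np.degrees(np.arctan2(w[1],w[0])),"ang",np.degrees(np.arctan(np.hypot(*w[:2]))))
for lo,hi,s0,v0,nm in [(-.01,.02,0,150,'tray'),(.02,.045,0,0,'knob')]:
    Z=np.nan_to_num(P[...,2],nan=-1)
    m=((hsv[...,1]<40)&(hsv[...,2]>150)&(Z>lo)&(Z<hi)) if nm=='tray' else ((hsv[...,2]<60)&(Z>lo)&(Z<hi))
    n,l,s,_=cv2.connectedComponentsWithStats(m.astype(np.uint8))
    for k in range(1,n):
        if s[k,4]>100:
            Q=P[l==k]; r=cv2.minAreaRect((Q[:,:2]*1000).astype(np.float32)); print(nm,s[k],r,cv2.boxPoints(r).round().tolist(),np.median(Q[:,2]))
# wood mask, corners
m=(hsv[...,0]>5)&(hsv[...,0]<24)&(hsv[...,1]>90); m[:180]=0; m[:,:230]=0;m[:,453:]=0
m=cv2.morphologyEx(m.astype(np.uint8),cv2.MORPH_CLOSE,np.ones((9,9)))
Z=P[...,2]
for nm,mm in dict(rear=m*(np.arange(640)<325)).items():
    q=P[(mm>0)&(Z>.055)&(Z<.07)]; r=cv2.minAreaRect((q[:,:2]*1000).astype(np.float32)); print(nm,r,cv2.boxPoints(r).round().tolist())
q=P[(m>0)&(np.arange(640)>345)&(Z>.06)]; r=cv2.minAreaRect((q[:,:2]*1000).astype(np.float32)); print('front',r,cv2.boxPoints(r).round().tolist(), np.nanmax(q[:,2]))
E
python3 - <<'E'
import cv2;i=cv2.imread('pics/top0.png')[190:385,220:500];cv2.imwrite('pics/c1.png',cv2.resize(i,None,fx=2.8,fy=2.8))
E
```

```text
rear [0.00130606 0.00163036 0.06244214] [0.00150091] slope dir 51.3021352404135 ang 0.11968983365196456
front [-0.02409224 -0.18584822  0.07462533] [0.00151108] slope dir -97.38628619192127 ang 10.614302980951832
tray [ 440  229   50  142 5011] ((466.04937744140625, -270.514404296875), (90.3069839477539, 291.0003967285156), 82.00047302246094) [[316.0, -295.0], [604.0, -335.0], [616.0, -246.0], [328.0, -206.0]] 0.006685786345526301
knob [210 210  26  23 129] ((635.7940063476562, 229.7499542236328), (29.27308464050293, 53.68156433105469), 36.20591735839844) [[608.0, 243.0], [640.0, 199.0], [663.0, 217.0], [632.0, 260.0]] 0.036011499960693305
knob [460 255  18  16 169] ((540.2882080078125, -274.33746337890625), (31.75044059753418, 31.667285919189453), 83.64250946044922) [[523.0, -288.0], [554.0, -292.0], [558.0, -260.0], [526.0, -257.0]] 0.022776348145557623
knob [455 327  18  17 172] ((392.1493835449219, -253.76544189453125), (32.418697357177734, 32.426090240478516), 89.15367889404297) [[376.0, -270.0], [408.0, -270.0], [409.0, -238.0], [376.0, -237.0]] 0.022362035691154025
rear ((519.3225708007812, 122.74026489257812), (191.98582458496094, 296.0634460449219), 88.28997802734375) [[368.0, 31.0], [664.0, 22.0], [670.0, 214.0], [374.0, 223.0]]
front ((529.704345703125, -113.37464904785156), (212.0064697265625, 362.8630065917969), 82.30268096923828) [[336.0, -194.0], [695.0, -243.0], [724.0, -33.0], [364.0, 16.0]] 0.10398738192767709
```

View pics/c1.png

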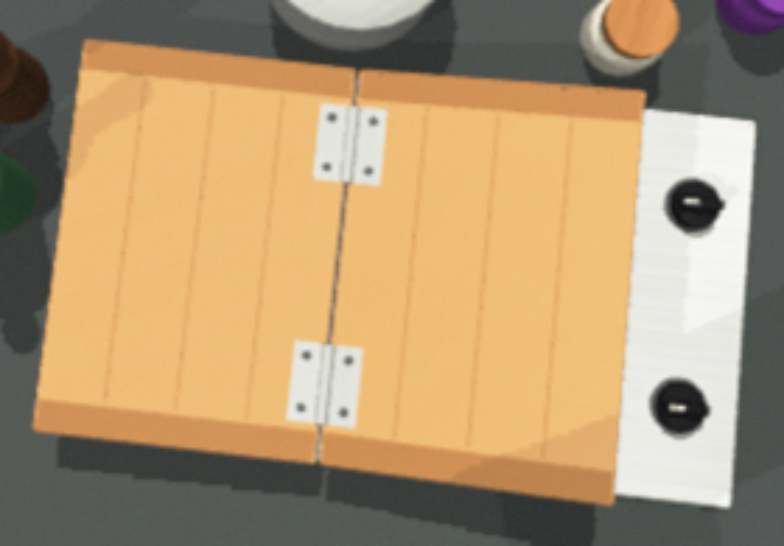

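Leaf angle is about 10.6° (0.185 rad) and hob yaw about -8°. I'll refine the hob pose by projecting the model onto both pictures.

```bash
cat >> h.py <<'E'
import json,os
YAW=np.radians(-8.0); O=np.array([0.4965,-0.055,0.0])
def axes(yaw=None):
    y=YAW if yaw is None else yaw
    return np.array([[np.cos(y),-np.sin(y),0],[np.sin(y),np.cos(y),0],[0,0,1]])
def hob(p): return O+np.asarray(p,float)@axes().T
def tohob(p): return (np.asarray(p)-O)@axes()
def leafpt(x,r,th,t=0):  # t depth below the top face
    return hob([x,.05-r*np.cos(th)-t*np.sin(th),.064+r*np.sin(th)-t*np.cos(th)])
E
cat > ov.py <<'E'
from h import *
import cv2
th=np.radians(10.6)
for n in ["top","scene"]:
    im=np.load(f"pics/{n}0rgb.npy")[:,:,::-1]
    s=3; im=cv2.resize(im,None,fx=s,fy=s,interpolation=cv2.INTER_CUBIC)
    def poly(pts,c,cl=True):
        u,v=proj(n,np.array(pts)); cv2.polylines(im,[np.stack([u*s+1,v*s+1],-1).round().astype(np.int32)],cl,c,1)
    poly([hob([x,y,.008]) for x,y in [(-.145,-.26),(.145,-.26),(.145,.26),(-.145,.26)]],(0,0,255))
    poly([hob([x,y,.064]) for x,y in [(-.14,.05),(.14,.05),(.14,.25),(-.14,.25)]],(255,0,0))
    poly([leafpt(x,r,th) for x,r in [(-.14,0),(.14,0),(.14,.2),(-.14,.2)]],(0,160,0))
    for kx in (-.075,.075): poly([hob([kx+.018*np.cos(a),-.215+.018*np.sin(a),.034]) for a in np.linspace(0,6.2,20)],(255,0,255))
    c=im[195*s:385*s,225*s:500*s] if n=="top" else im[170*s:340*s,110*s:420*s]
    cv2.imwrite(f"pics/ov_{n}.png",cv2.resize(c,(790,int(c.shape[0]*790/c.shape[1])),interpolation=cv2.INTER_AREA))
E
python3 ov.py
```

```text
(no output)
```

View pics/ov_top.png

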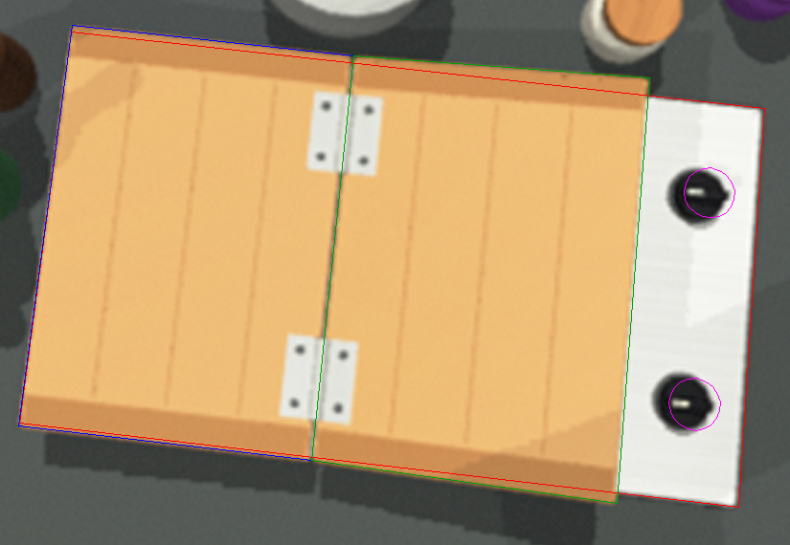

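View pics/ov_scene.png

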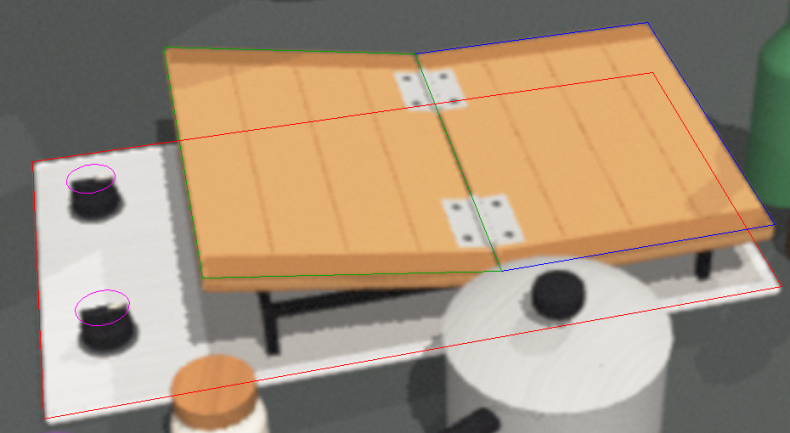

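```bash
cat >> h.py <<'E'
from scipy.spatial.transform import Rotation as Rn
def Rtool(phi,s=1): # phi deg below horizontal, tool y = s*hob x
    p=np.radians(phi); A=axes()
    z=A@[0,np.cos(p),-np.sin(p)]; y=s*A[:,0]; x=np.cross(y,z)
    return np.stack([x,y,z],1)
def rel(R0,p0,R1,p1):
    return R0.T@(np.asarray(p1)-p0)*1000, Rn.from_matrix(R0.T@R1).as_rotvec(degrees=True)
def wristq(R,j1,j23):
    M=(Rn.from_euler('ZY',[j1,j23],degrees=True).as_matrix()).T@R@Rn.from_euler('z',-90,degrees=True).as_matrix()
    return Rn.from_matrix(M).as_euler('ZYZ',degrees=True)
def contact_tcp(r,th,phi,gap=0,x=0):  # TCP such that leading tip corner is on lower face at r
    p=np.radians(phi)
    C=np.array([x,.05-r*np.cos(th)-(.012+gap)*np.sin(th),.064+r*np.sin(th)-(.012+gap)*np.cos(th)])
    zt=np.array([0,np.cos(p),-np.sin(p)]); n=np.array([0,np.sin(p),np.cos(p)])
    return hob(C-.011*zt-.0095*n)
E
python3 - <<'E'
from h import *
s=bot.read_state(); R0=s["tcp_rot"];p0=s["position"]
print("hob now",tohob(p0)); print(wristq(R0,-83.28,112.4))
for sg in (1,-1):
  for phi,j1,j23 in [(20,-45,120),(20,-45,140),(55,-20,120),(90,15,120)]:
    print(sg,phi,wristq(Rtool(phi,sg),j1,j23).round())
print(contact_tcp(.185,.185,20,.008),tohob(contact_tcp(.185,.185,20,.008)))
for sg in (1,-1):
  print(rel(R0,p0,Rtool(20,sg),hob([0,-.34,.2])))
E
```

```text
hob now [-0.23585388 -0.58067923  0.23266141]
[-2.71987209e-03  6.77127154e+01 -1.02297797e+01]
1 20 [ 52. 109. -43.]
1 20 [ 49.  96. -59.]
1 55 [ 36.  72. -27.]
1 90 [ 0. 60. 23.]
-1 20 [ 52. 109. 137.]
-1 20 [ 49.  96. 121.]
-1 55 [ 36.  72. 153.]
-1 90 [   0.   60. -157.]
[ 0.47574818 -0.20265684  0.07320653] [-1.73472348e-17 -1.49107947e-01  7.32065254e-02]
(array([ 315.35979186, -118.66028109,   32.98868182]), array([ 39.41966216,  61.87081874, -56.46171056]))
(array([ 315.35979186, -118.66028109,   32.98868182]), array([ 68.72014822, -43.7835652 ,  98.30415386]))
```

Emit:
jog_arm(rows=[{"dp": [25,-9,3],"turn": [3,5,-4.5],"grip": 0},{"dp": [50,-19,5],"turn": [6,10,-9],"grip": 0},{"dp": [75,-28,8],"turn": [9,15,-13.5],"grip": 0},{"dp": [100,-38,10],"turn": [12,19.5,-18],"grip": 0},{"dp": [126,-47,13],"turn": [15.5,24.5,-22.5],"grip": 0},{"dp": [151,-57,16],"turn": [19,29.5,-27],"grip": 0},{"dp": [176,-66,18],"turn": [22,34.5,-31.5],"grip": 0},{"dp": [202,-76,21],"turn": [25,39.5,-36],"grip": 0},{"dp": [227,-85,24],"turn": [28,44.5,-40.5],"grip": 0},{"dp": [252,-95,26],"turn": [31.5,49.5,-45],"grip": 0}])

```text
time_s: 1.1
position: [0.3959, -0.4332, 0.2071]
tcp_rot: [[0.277, 0.933, 0.23], [0.479, -0.342, 0.809], [0.833, -0.114, -0.541]]
force: [-0.5, 0.6, -0.2]
opening: 0.166
```

```bash
cat > to.py <<'E'
from h import *
import sys
s=bot.read_state(); R0=s["tcp_rot"];p0=s["position"]
print("t",s["time_s"],"hob",tohob(p0).round(4),"q",s["joint_positions"].round(1),"F",(axes().T@s["force"]).round(1),"op",round(s["opening"],2))
zt=axes().T@R0[:,2]; print("phi",np.degrees(np.arctan2(-zt[2],zt[1])).round(1), "zt",zt.round(3),"y",(axes().T@R0[:,1]).round(3))
if len(sys.argv)>1:
    a=[float(v) for v in sys.argv[1:]]
    d,t=rel(R0,p0,Rtool(a[3]),hob(a[:3])); print("dp",d.round(1),"turn",t.round(1))
E
python3 to.py 0 -.34 .2 20
```

```text
t 1.1 hob [-0.047  -0.3885  0.2071] q [-72.5  49.8  68.7  29.7 111.  -51. ] F [-0.6  0.5 -0.2] op 0.17
phi 33.0 zt [ 0.116  0.833 -0.541] y [ 0.971 -0.209 -0.114]
dp [28.7 36.4 49.7] turn [  8.   12.3 -11.2]
```

```bash
python3 to.py 0 -.30 .10 20
```

```text
t 1.1 hob [-0.047  -0.3885  0.2071] q [-72.5  49.8  68.7  29.7 111.  -51. ] F [-0.6  0.5 -0.2] op 0.17
phi 33.0 zt [ 0.116  0.833 -0.541] y [ 0.971 -0.209 -0.114]
dp [-34.1  39.4 137.2] turn [  8.   12.3 -11.2]
```

Emit:
jog_arm(rows=[{"dp": [-4,5,17],"turn": [1,1.5,-1.4],"grip": 0},{"dp": [-8,10,34],"turn": [2,3,-2.8],"grip": 0},{"dp": [-13,15,51],"turn": [3,4.6,-4.2],"grip": 0},{"dp": [-17,20,69],"turn": [4,6.2,-5.6],"grip": 0},{"dp": [-21,25,86],"turn": [5,7.7,-7],"grip": 0},{"dp": [-26,30,103],"turn": [6,9.2,-8.4],"grip": 0},{"dp": [-30,35,120],"turn": [7,10.8,-9.8],"grip": 0},{"dp": [-34,39,137],"turn": [8,12.3,-11.2],"grip": 0},{"dp": [-34,39,137],"turn": [8,12.3,-11.2],"grip": 0},{"dp": [-34,39,137],"turn": [8,12.3,-11.2],"grip": 0}])

```text
time_s: 2.1
position: [0.4541, -0.3524, 0.0999]
tcp_rot: [[0.051, 0.99, 0.13], [0.34, -0.14, 0.93], [0.939, -0.003, -0.344]]
force: [-0.2, 0.1, -0.1]
opening: 0.007
```

```bash
python3 to.py 0 -.149 .072 20; python3 - <<'E'
from rig import vision
import cv2
p,d=vision.capture("scene"); cv2.imwrite("pics/s1.png",p[:,:,::-1])
E
```

```text
t 2.1 hob [-0.0006 -0.3004  0.0999] q [-64.9  62.7  68.3  33.5 111.7 -63.5] F [-0.2  0.1 -0.1] op 0.01
phi 20.1 zt [-0.     0.939 -0.344] y [ 1.    -0.001 -0.003]
dp [ 25.8   0.6 151.8] turn [-0.   0.1 -0.2]
```

View pics/s1.png

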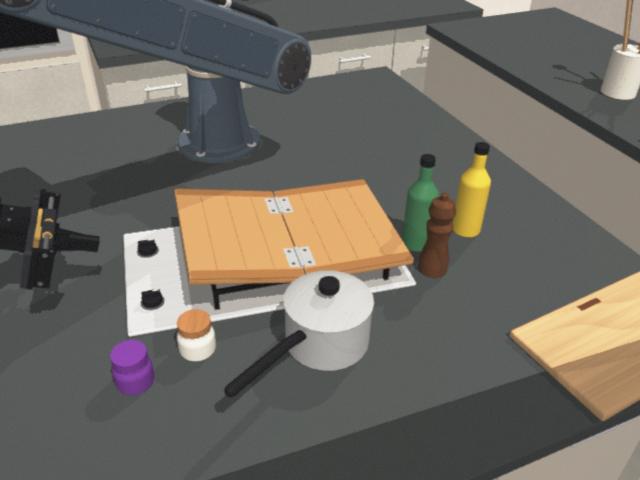

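The picture shows the shut fingers level in front of the hob at about (75,240), centred between the knobs, with the leaf undisturbed. I'll slide in under the edge.

Emit:
jog_arm(rows=[{"dp": [3,0,17],"turn": [0,0,0],"grip": 0},{"dp": [6,0,34],"turn": [0,0,0],"grip": 0},{"dp": [9,0,51],"turn": [0,0,0],"grip": 0},{"dp": [12,0,68],"turn": [0,0,0],"grip": 0},{"dp": [15,0,85],"turn": [0,0,0],"grip": 0},{"dp": [18,0,102],"turn": [0,0,0],"grip": 0},{"dp": [20,0,119],"turn": [0,0,0],"grip": 0},{"dp": [23,0,136],"turn": [0,0,0],"grip": 0},{"dp": [26,0,152],"turn": [0,0,0],"grip": 0},{"dp": [26,0,152],"turn": [0,0,0],"grip": 0}])

```text
time_s: 3.15
position: [0.475, -0.2005, 0.0728]
tcp_rot: [[0.052, 0.99, 0.129], [0.339, -0.139, 0.93], [0.939, -0.004, -0.343]]
force: [1.0, -0.3, 0.2]
opening: 0.006
```

```bash
cat > arc.py <<'E'
from h import *
import sys
# arc.py th_start th_end rows r : table of dp/turn from the present pose
s=bot.read_state(); R0=s["tcp_rot"];p0=s["position"]
print("t",round(s["time_s"],2),"hob",tohob(p0).round(4),"q",s["joint_positions"].round(1),"F",(axes().T@s["force"]).round(1))
a,b,n,r0,r1,f0,f1=[float(v) for v in sys.argv[1:8]]
for k in range(1,int(n)+1):
    q=k/n; th=np.radians(a+(b-a)*q); r=r0+(r1-r0)*q; f=f0+(f1-f0)*q
    d,t=rel(R0,p0,Rtool(f),contact_tcp(r,th,f)); print(round(np.degrees(th),1),d.round(0),t.round(1))
E
python3 arc.py 10 40 10 .185 .185 20 26; python3 - <<'E'
from rig import vision
import cv2
p,d=vision.capture("scene"); cv2.imwrite("pics/s2.png",p[:,:,::-1])
E
```

```text
t 3.15 hob [-0.001  -0.1471  0.0728] q [-57.3  60.6  85.6  38.   96.4 -68.4] F [ 1.  -0.1  0.2]
13.0 [15.  1. -5.] [-0.1 -0.5 -0.2]
16.0 [25.  1. -7.] [-0.1 -1.1 -0.2]
19.0 [35.  1. -8.] [-0.1 -1.7 -0.2]
22.0 [45.  1. -9.] [-0.1 -2.3 -0.2]
25.0 [54.  1. -9.] [-0.1 -2.9 -0.2]
28.0 [64.  1. -8.] [-0.1 -3.5 -0.2]
31.0 [74.  1. -7.] [-0.1 -4.1 -0.2]
34.0 [84.  1. -6.] [-0.1 -4.7 -0.2]
37.0 [93.  1. -4.] [-0.1 -5.3 -0.2]
40.0 [103.   1.  -2.] [-0.1 -5.9 -0.2]
```

View pics/s2.png

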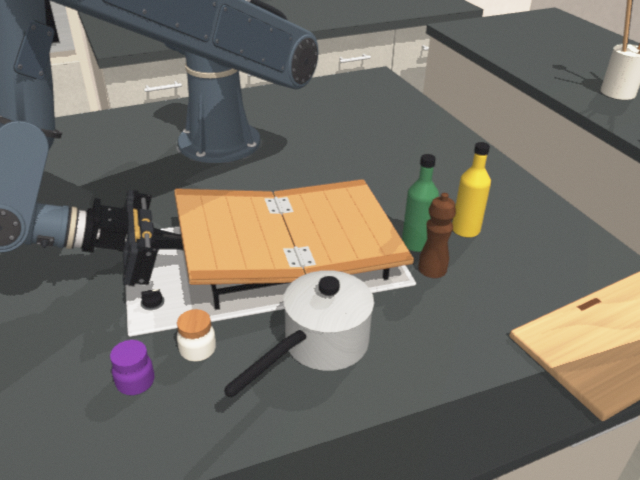

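The fingertips are under the front edge (about (185,240)) with no contact force. I'll start lifting slowly.

Emit:
jog_arm(rows=[{"dp": [5,0,-2],"turn": [0,0,0],"grip": 0},{"dp": [10,0,-4],"turn": [0,0,0],"grip": 0},{"dp": [15,0,-5],"turn": [0,-0.5,0],"grip": 0},{"dp": [20,0,-6],"turn": [0,-0.8,0],"grip": 0},{"dp": [25,0,-7],"turn": [0,-1.1,0],"grip": 0},{"dp": [30,0,-8],"turn": [0,-1.4,0],"grip": 0},{"dp": [35,0,-8],"turn": [0,-1.7,0],"grip": 0}])

```text
time_s: 3.9
position: [0.4762, -0.1988, 0.1082]
tcp_rot: [[0.055, 0.99, 0.13], [0.37, -0.141, 0.918], [0.927, -0.002, -0.374]]
force: [-0.8, -4.6, -3.2]
opening: 0.003
```

```bash
python3 arc.py 19 49 10 .185 .183 22 33
```

```text
t 3.9 hob [-1.000e-04 -1.452e-01  1.082e-01] q [-56.9  56.3  87.   37.9  96.8 -66.5] F [-0.2 -4.7 -3.2]
22.0 [11.  0.  2.] [ 0.1 -1.1 -0.2]
25.0 [21.  0.  1.] [ 0.1 -2.2 -0.2]
28.0 [31.  0.  1.] [ 0.1 -3.3 -0.2]
31.0 [40.  0.  2.] [ 0.1 -4.4 -0.2]
34.0 [50. -0.  3.] [ 0.1 -5.5 -0.2]
37.0 [60. -0.  5.] [ 0.1 -6.6 -0.2]
40.0 [70. -0.  7.] [ 0.1 -7.7 -0.2]
43.0 [79. -0. 10.] [ 0.1 -8.8 -0.2]
46.0 [88. -0. 13.] [ 0.  -9.9 -0.2]
49.0 [97. -0. 17.] [  0.  -11.   -0.2]
```

Contact force is about 5.7 N, as expected. I'll continue along the arc.

Emit:
jog_arm(rows=[{"dp": [11,0,1],"turn": [0,-1.1,0],"grip": 0},{"dp": [21,0,1],"turn": [0,-2.2,0],"grip": 0},{"dp": [31,0,1],"turn": [0,-3.3,0],"grip": 0},{"dp": [40,0,2],"turn": [0,-4.4,0],"grip": 0},{"dp": [50,0,3],"turn": [0,-5.5,0],"grip": 0},{"dp": [60,0,5],"turn": [0,-6.6,0],"grip": 0},{"dp": [70,0,7],"turn": [0,-7.7,0],"grip": 0},{"dp": [79,0,10],"turn": [0,-8.8,0],"grip": 0},{"dp": [88,0,13],"turn": [0,-9.9,0],"grip": 0},{"dp": [97,0,17],"turn": [0,-11,0],"grip": 0}])

```text
time_s: 4.9
position: [0.4836, -0.147, 0.1928]
tcp_rot: [[0.078, 0.99, 0.117], [0.538, -0.141, 0.831], [0.839, -0.002, -0.544]]
force: [-0.2, -5.5, -0.5]
opening: 0.002
```

```bash
python3 arc.py 48 78 10 .183 .180 33 48; python3 - <<'E'
from rig import vision
import cv2
p,d=vision.capture("scene"); cv2.imwrite("pics/s3.png",p[:,:,::-1])
E
```

```text
t 4.9 hob [ 1.000e-04 -9.290e-02  1.928e-01] q [-51.8  41.8  93.7  37.3  91.1 -59.5] F [ 0.5 -5.5 -0.5]
51.0 [ 6. -0.  1.] [ 0.  -1.5 -0.1]
54.0 [15. -0.  4.] [ 0.  -3.  -0.1]
57.0 [24. -0.  7.] [ 0.  -4.5 -0.1]
60.0 [33. -0. 11.] [ 0.  -6.  -0.1]
63.0 [42. -0. 15.] [ 0.  -7.5 -0.1]
66.0 [51. -0. 19.] [ 0.  -9.  -0.1]
69.0 [59. -0. 24.] [  0.  -10.5  -0.1]
72.0 [67. -0. 29.] [  0.  -12.   -0.1]
75.0 [75. -0. 35.] [  0.  -13.5  -0.1]
78.0 [82. -0. 41.] [  0.  -15.   -0.1]
```

View pics/s3.png

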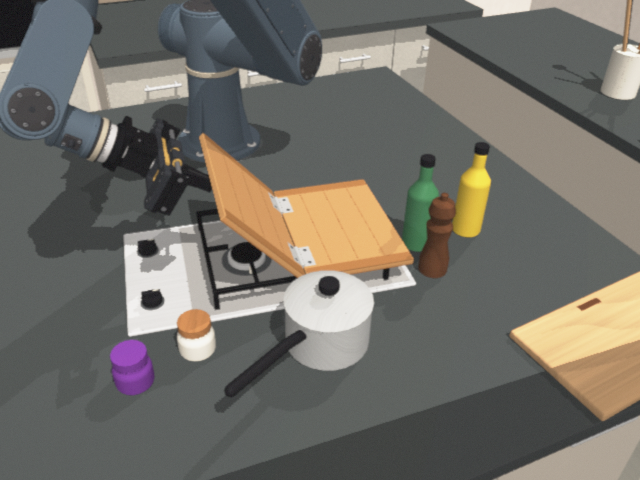

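The leaf is at about 50°, resting on the fingertip near (210,185), with the pan and jars untouched. Continuing.

Emit:
jog_arm(rows=[{"dp": [6,0,1],"turn": [0,-1.5,0],"grip": 0},{"dp": [15,0,4],"turn": [0,-3,0],"grip": 0},{"dp": [24,0,7],"turn": [0,-4.5,0],"grip": 0},{"dp": [33,0,11],"turn": [0,-6,0],"grip": 0},{"dp": [42,0,15],"turn": [0,-7.5,0],"grip": 0},{"dp": [51,0,19],"turn": [0,-9,0],"grip": 0},{"dp": [59,0,24],"turn": [0,-10.5,0],"grip": 0},{"dp": [67,0,29],"turn": [0,-12,0],"grip": 0},{"dp": [75,0,35],"turn": [0,-13.5,0],"grip": 0},{"dp": [82,0,41],"turn": [0,-15,0],"grip": 0}])

```text
time_s: 5.95
position: [0.4948, -0.0677, 0.2387]
tcp_rot: [[0.106, 0.99, 0.092], [0.735, -0.141, 0.664], [0.67, -0.003, -0.742]]
force: [-1.0, -4.0, 1.7]
opening: 0.005
```

```bash
python3 arc.py 77 107 10 .180 .174 48 64
```

```text
t 5.95 hob [ 0.     -0.0128  0.2387] q [-41.3  29.1  98.8  34.5  80.5 -47.8] F [-0.4 -4.1  1.7]
80.0 [ 5. -0.  2.] [-0.1 -1.7 -0.2]
83.0 [14. -0.  7.] [-0.1 -3.3 -0.2]
86.0 [21. -0. 12.] [-0.1 -4.9 -0.2]
89.0 [29. -0. 18.] [-0.1 -6.5 -0.2]
92.0 [36. -0. 24.] [-0.1 -8.1 -0.2]
95.0 [43. -0. 30.] [-0.1 -9.7 -0.2]
98.0 [49. -0. 37.] [ -0.1 -11.3  -0.2]
101.0 [56. -0. 44.] [ -0.1 -12.9  -0.2]
104.0 [61. -0. 51.] [ -0.1 -14.5  -0.2]
107.0 [67. -0. 59.] [ -0.1 -16.1  -0.2]
```

Emit:
jog_arm(rows=[{"dp": [5,0,2],"turn": [0,-1.6,0],"grip": 0},{"dp": [14,0,7],"turn": [0,-3.2,0],"grip": 0},{"dp": [21,0,12],"turn": [0,-4.8,0],"grip": 0},{"dp": [29,0,18],"turn": [0,-6.4,0],"grip": 0},{"dp": [36,0,24],"turn": [0,-8,0],"grip": 0},{"dp": [43,0,30],"turn": [0,-9.6,0],"grip": 0},{"dp": [49,0,37],"turn": [0,-11.2,0],"grip": 0},{"dp": [56,0,44],"turn": [0,-12.8,0],"grip": 0},{"dp": [61,0,51],"turn": [0,-14.4,0],"grip": 0},{"dp": [67,0,59],"turn": [0,-16,0],"grip": 0}])

```text
time_s: 6.95
position: [0.5071, 0.0211, 0.2395]
tcp_rot: [[0.128, 0.99, 0.059], [0.889, -0.14, 0.436], [0.44, -0.003, -0.898]]
force: [0.3, -1.4, 1.8]
opening: 0.005
```

```bash
python3 arc.py 106 136 10 .174 .165 64 80; python3 - <<'E'
from rig import vision
import cv2
p,d=vision.capture("scene"); cv2.imwrite("pics/s4.png",p[:,:,::-1])
E
```

```text
t 6.95 hob [-1.000e-04  7.690e-02  2.395e-01] q [-25.1  22.7 101.1  27.1  67.  -30.2] F [ 0.5 -1.4  1.8]
109.0 [4. 0. 4.] [-0.1 -1.7 -0.1]
112.0 [10.  0. 10.] [-0.1 -3.3 -0.1]
115.0 [16.  0. 17.] [-0.1 -4.9 -0.1]
118.0 [21.  0. 24.] [-0.1 -6.5 -0.1]
121.0 [27.  0. 31.] [-0.1 -8.1 -0.1]
124.0 [31.  0. 39.] [-0.1 -9.7 -0.1]
127.0 [36.  0. 47.] [ -0.1 -11.3  -0.1]
130.0 [40.  0. 54.] [ -0.2 -12.9  -0.1]
133.0 [43.  0. 62.] [ -0.2 -14.5  -0.1]
136.0 [46.  0. 70.] [ -0.2 -16.1  -0.1]
```

View pics/s4.png

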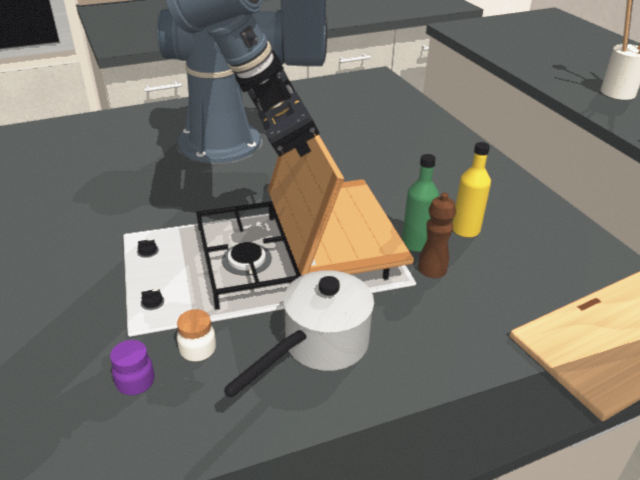

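The leaf is past upright (about 105°) and still against the finger near (310,150).

Emit:
jog_arm(rows=[{"dp": [4,0,4],"turn": [0,-1.6,0],"grip": 0},{"dp": [10,0,10],"turn": [0,-3.2,0],"grip": 0},{"dp": [16,0,17],"turn": [0,-4.8,0],"grip": 0},{"dp": [21,0,24],"turn": [0,-6.4,0],"grip": 0},{"dp": [27,0,31],"turn": [0,-8,0],"grip": 0},{"dp": [31,0,39],"turn": [0,-9.6,0],"grip": 0},{"dp": [36,0,47],"turn": [0,-11.2,0],"grip": 0},{"dp": [40,0,54],"turn": [0,-12.8,0],"grip": 0},{"dp": [43,0,62],"turn": [0,-14.4,0],"grip": 0},{"dp": [46,0,70],"turn": [0,-16,0],"grip": 0}])

```text
time_s: 8.0
position: [0.5165, 0.0924, 0.1965]
tcp_rot: [[0.139, 0.99, 0.02], [0.975, -0.14, 0.175], [0.176, -0.005, -0.984]]
force: [-0.5, -1.6, 2.3]
opening: 0.004
```

```bash
python3 arc.py 135 165 10 .165 .160 80 88
```

```text
t 8.0 hob [-0.0008  0.1488  0.1965] q [ -7.9  25.  100.7  12.4  55.2  -7. ] F [-0.3 -1.6  2.3]
138.0 [4. 1. 5.] [-0.2 -0.9 -0.1]
141.0 [ 8.  1. 12.] [-0.2 -1.7 -0.1]
144.0 [12.  1. 19.] [-0.2 -2.5 -0.1]
147.0 [16.  1. 27.] [-0.2 -3.3 -0.1]
150.0 [20.  1. 35.] [-0.3 -4.1 -0.1]
153.0 [22.  1. 43.] [-0.3 -4.9 -0.1]
156.0 [25.  1. 51.] [-0.3 -5.7 -0.1]
159.0 [27.  1. 59.] [-0.3 -6.5 -0.1]
162.0 [29.  1. 67.] [-0.3 -7.3 -0.1]
165.0 [30.  1. 75.] [-0.3 -8.1 -0.1]
```

Emit:
jog_arm(rows=[{"dp": [4,0,5],"turn": [0,-0.9,0],"grip": 0},{"dp": [8,0,12],"turn": [0,-1.7,0],"grip": 0},{"dp": [12,0,19],"turn": [0,-2.5,0],"grip": 0},{"dp": [16,0,27],"turn": [0,-3.3,0],"grip": 0},{"dp": [20,0,35],"turn": [0,-4.1,0],"grip": 0},{"dp": [22,0,43],"turn": [0,-4.9,0],"grip": 0},{"dp": [25,0,51],"turn": [0,-5.7,0],"grip": 0},{"dp": [27,0,59],"turn": [0,-6.5,0],"grip": 0},{"dp": [29,0,67],"turn": [0,-7.3,0],"grip": 0},{"dp": [30,0,75],"turn": [0,-8.1,0],"grip": 0}])

```text
time_s: 9.0
position: [0.5234, 0.1338, 0.1276]
tcp_rot: [[0.141, 0.99, 0.002], [0.989, -0.141, 0.035], [0.035, -0.003, -0.999]]
force: [0.2, 0.7, -0.0]
opening: 0.005
```

```bash
python3 arc.py 164 180 8 .160 .157 88 90; python3 - <<'E'
from rig import vision
import cv2
p,d=vision.capture("scene"); cv2.imwrite("pics/s5.png",p[:,:,::-1])
E
```

```text
t 9.0 hob [0.0003 0.1907 0.1276] q [  1.4  32.3 100.3   2.7  47.3   7.6] F [ 0.1  0.7 -0. ]
166.0 [ 1. -0.  3.] [-0.2 -0.2 -0.1]
168.0 [ 3. -0.  8.] [-0.2 -0.5 -0.1]
170.0 [ 3. -0. 14.] [-0.2 -0.7 -0.1]
172.0 [ 4. -0. 19.] [-0.2 -1.  -0.1]
174.0 [ 5. -0. 24.] [-0.2 -1.2 -0.1]
176.0 [ 5. -0. 30.] [-0.2 -1.5 -0.1]
178.0 [ 5. -0. 35.] [-0.2 -1.7 -0.1]
180.0 [ 5. -0. 41.] [-0.2 -2.  -0.1]
```

View pics/s5.png

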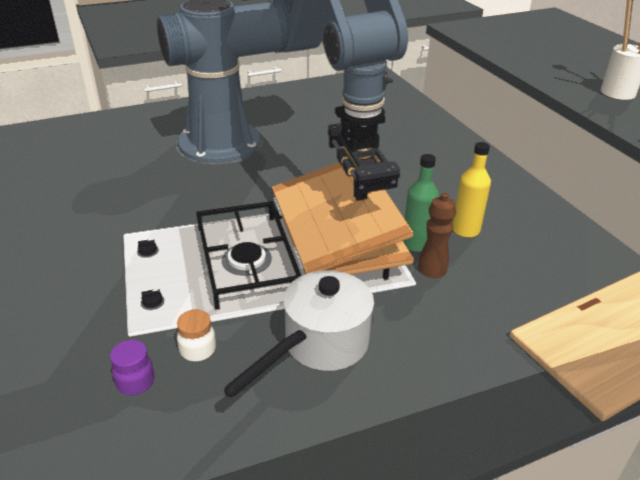

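The leaf is nearly folded (about 164°), with the finger on its face near (360,190) and a gap to the bottle. I'll press down slowly.

Emit:
jog_arm(rows=[{"dp": [0,0,5],"turn": [0,0,0],"grip": 0},{"dp": [0,0,10],"turn": [0,0,0],"grip": 0},{"dp": [0,0,14],"turn": [0,0,0],"grip": 0},{"dp": [0,0,18],"turn": [0,0,0],"grip": 0},{"dp": [0,0,22],"turn": [0,0,0],"grip": 0},{"dp": [0,0,26],"turn": [0,0,0],"grip": 0},{"dp": [0,0,29],"turn": [0,0,0],"grip": 0},{"dp": [0,0,32],"turn": [0,0,0],"grip": 0},{"dp": [0,0,35],"turn": [0,0,0],"grip": 0},{"dp": [0,0,37],"turn": [0,0,0],"grip": 0}])

```text
time_s: 10.05
position: [0.5233, 0.1348, 0.091]
tcp_rot: [[0.141, 0.99, 0.002], [0.989, -0.141, 0.036], [0.036, -0.003, -0.999]]
force: [0.1, -0.2, 0.2]
opening: 0.005
```

```bash
python3 to.py
```

```text
t 10.05 hob [0.0002 0.1917 0.091 ] q [  1.5  35.9 101.5   3.   42.5   7.3] F [ 0.1 -0.1  0.2] op 0.0
phi 88.0 zt [-0.003  0.036 -0.999] y [ 1.    -0.002 -0.003]
```

Emit:
jog_arm(rows=[{"dp": [0,0,0.5],"turn": [0,0,0],"grip": 0},{"dp": [0,0,1],"turn": [0,0,0],"grip": 0},{"dp": [0,0,1.5],"turn": [0,0,0],"grip": 0},{"dp": [0,0,2],"turn": [0,0,0],"grip": 0},{"dp": [0,0,2.5],"turn": [0,0,0],"grip": 0},{"dp": [0,0,3],"turn": [0,0,0],"grip": 0},{"dp": [0,0,3],"turn": [0,0,0],"grip": 0}])

```text
time_s: 10.75
position: [0.5233, 0.1349, 0.0882]
tcp_rot: [[0.141, 0.99, 0.002], [0.989, -0.141, 0.036], [0.036, -0.003, -0.999]]
force: [-0.5, -0.5, 0.5]
opening: 0.005
```

```bash
python3 to.py
```

```text
t 10.75 hob [1.000e-04 1.918e-01 8.820e-02] q [  1.5  36.1 101.6   3.   42.1   7.3] F [-0.4 -0.6  0.5] op 0.0
phi 88.0 zt [-0.003  0.036 -0.999] y [ 1.    -0.002 -0.003]
```

Emit:
jog_arm(rows=[{"dp": [0,0,0.5],"turn": [0,0,0],"grip": 0},{"dp": [0,0,1],"turn": [0,0,0],"grip": 0},{"dp": [0,0,1.5],"turn": [0,0,0],"grip": 0},{"dp": [0,0,1.5],"turn": [0,0,0],"grip": 0}])

```text
time_s: 11.15
position: [0.5234, 0.1349, 0.0876]
tcp_rot: [[0.141, 0.99, 0.002], [0.989, -0.141, 0.036], [0.036, -0.003, -0.999]]
force: [-2.2, -0.4, 6.6]
opening: 0.001
```

Force rose to 6.6 N and the height stopped changing, so the leaf is on its stop. I'll retreat up and then towards the front.

Emit:
jog_arm(rows=[{"dp": [0,0,-5],"turn": [0,0,0],"grip": 0},{"dp": [0,0,-15],"turn": [0,0,0],"grip": 0},{"dp": [0,0,-35],"turn": [0,0,0],"grip": 0},{"dp": [0,0,-60],"turn": [0,0,0],"grip": 0},{"dp": [0,0,-85],"turn": [0,0,0],"grip": 0},{"dp": [-10,0,-110],"turn": [0,0,0],"grip": 0},{"dp": [-30,0,-135],"turn": [0,0,0],"grip": 0},{"dp": [-60,0,-160],"turn": [0,0,0],"grip": 0},{"dp": [-95,0,-180],"turn": [0,0,0],"grip": 0},{"dp": [-130,0,-190],"turn": [0,0,0],"grip": 0}])

```text
time_s: 12.15
position: [0.5052, -0.0017, 0.2746]
tcp_rot: [[0.14, 0.99, 0.006], [0.99, -0.14, 0.034], [0.035, 0.002, -0.999]]
force: [0.1, -0.6, -1.2]
opening: 0.007
```

Emit:
jog_arm(rows=[{"dp": [-30,0,0],"turn": [0,0,0],"grip": 0},{"dp": [-60,0,0],"turn": [0,0,0],"grip": 0},{"dp": [-90,0,0],"turn": [0,0,0],"grip": 0},{"dp": [-120,0,0],"turn": [0,0,0],"grip": 0},{"dp": [-150,0,0],"turn": [0,0,0],"grip": 0},{"dp": [-180,0,0],"turn": [0,0,0],"grip": 0},{"dp": [-210,0,0],"turn": [0,0,0],"grip": 0},{"dp": [-230,0,0],"turn": [0,0,0],"grip": 0},{"dp": [-240,0,0],"turn": [0,0,0],"grip": 0},{"dp": [-240,0,0],"turn": [0,0,0],"grip": 0}])

```text
time_s: 13.15
position: [0.4707, -0.2389, 0.2637]
tcp_rot: [[0.143, 0.99, 0.003], [0.989, -0.143, 0.035], [0.035, -0.003, -0.999]]
force: [-0.8, 1.0, 0.0]
opening: 0.004
```

```bash
python3 to.py; python3 - <<'E'
from h import *
import cv2
p,d=vision.capture("scene"); cv2.imwrite("pics/s6.png",p[:,:,::-1])
P0=cloud("top",np.load("pics/top0.npy"))
p2,d2=vision.capture("top"); cv2.imwrite("pics/t6.png",p2[:,:,::-1])
P=cloud("top",d2); H=tohob(P)
m=(abs(H[...,0])<.12)&(H[...,1]>.08)&(H[...,1]<.235)&(H[...,2]>.05)&(H[...,2]<.15)
q=H[m]; A=np.c_[q[:,:2],np.ones(len(q))]; w=np.linalg.lstsq(A,q[:,2],rcond=None)[0]
print("folded leaf z mean",q[:,2].mean(),"slope y (rad)",w[1],len(q))
S=cloud("scene",d)
E
```

```text
t 13.15 hob [-0.     -0.1857  0.2637] q [-40.   21.   93.4   1.8  66.9 -32.5] F [-0.9  0.8  0. ] op 0.0
phi 88.0 zt [-0.002  0.035 -0.999] y [ 1.    -0.004 -0.003]
folded leaf z mean 0.07529263744322937 slope y (rad) 0.0015323553917285793 9664
```

View pics/s6.png

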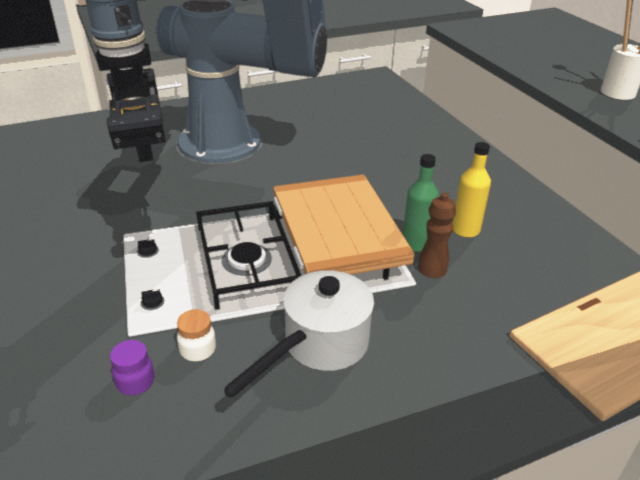

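View pics/t6.png

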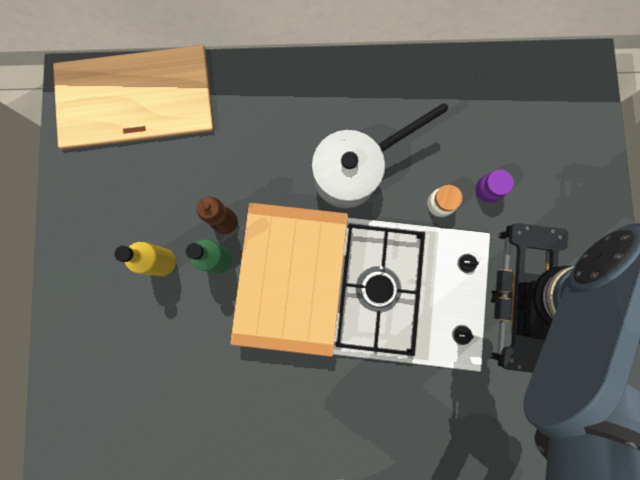

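The leaf lies flat (mean height 75 mm against the expected 76 mm, slope 0.0015 rad). Every object is at the same pixels as before, and the arm is clear of everything. I'm handing in.

```bash
python3 -c "
from rig import bot
print(bot.hand_in())"
```

```text
the job is handed in; nothing more can be done
None
```

The front burner is uncovered: the front leaf now lies flat on the rear leaf. I slid the shut fingertips under its front edge between the knobs, swung it over the hinge in one slow arc, pressed it onto its stop and backed away. It took about 13 s of the 51 s allowed.

- **Leaf:** the last depth picture puts its upper face at 75 mm (76 mm expected), tilted by only 0.0015 rad.
- **Forces and speed:** the force readings, taken at the end of each move, peaked at about 6.6 N in the final press. I commanded the swing at roughly 0.5 rad/s, but did not measure the leaf's own speed.
- **Knobs and loose items:** the knobs, saucepan, pepper mill, green oil bottle and salt jar look unmoved, at the same pixels before and after. I judged this by eye rather than measuring it.
- **Arm:** the gripper ended about 0.26 m above the worktop, clear of everything, with only about 1 N of sensor noise.

No check failed or disagreed; the hand-in itself gave no verdict.

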